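# Tighten the gland nut of a repacked valve

### The arm

A 6-joint arm with a two-finger parallel gripper is mounted at the origin on a cart in front of the work surface, level with it; the furniture and walls round the work are solid. World frame = base frame: x ahead of the robot, y to its left, z up, the work surface at z = 0. Lengths are in m, angles in rad, forces in N, time in s.
With the tool pointing down it reaches from about 0.275 to 0.75 m from the base axis. Payload 10.2 kg.
Tool frame: the origin (TCP) lies midway between the tips of the shut fingers; the grasp point (between the pads) lies 19 mm behind it (env.hold_point_z is the distance from the TCP to the grasp point, in m); z points along the fingers, y is the line along which they close (so a half turn about z gives the same grasp; the last joint's range is limited). The gripper opens to 85 mm and grips with 20 to 120 N. Pads are 22 mm wide; open, the fingers measure 114 mm over their backs; the gripper's body (76 mm by 85 mm) begins 54 mm behind the grasp point. The pads swing forward as they close: fully open they stand 13 mm farther back than shut.
Start: joints at [-1.42, 0.313, 1.498, -0, 1.331, -0.223], TCP at [0.192, -0.489, 0.231] pointing down, gripper open.
Joint ranges: [-2.94, 2.94], [-0.97, 2.17], [0.19, 2.56], [-1.23, 4.37], [0.02, 3.11], [-2.88, 2.88]. Speed limits (rad/s): [2.39, 2.39, 3.01, 3.14, 3.14, 3.14].

### API

Orientations are given as a unit quaternion [x, y, z, w].
In Python, from bench import env, kinematics, monitor, eyes, job gives the robot as it stands. The module is installed in compiled form; this text tells all that it offers. Calls block until the motion is done:
- env.reach(position, orientation): joint-space move of the TCP to a pose.
- env.movel(position, velocity=0.15, frame=None, guard=None): straight line of the TCP; frame=None keeps the orientation; velocity is the mean speed in m/s. With guard (N) it stops when the force on the tool has changed by that much, and returns True; else False.
- env.set_joints(angles): joint-space move.
- env.release() and env.close_gripper(effort=None): open the fingers fully, or close them until they stop; effort is the grip in N (None keeps the last).
- env.hold(seconds).
- kinematics.ik(position, orientation): joint angles nearest the present ones, or None.
- monitor.sense(): the state.
- eyes.grab_frame(name): name is "scene" or "side" or "wrist"; returns a dict with "frame" (480x640x3 uint8, red, green, blue), "mtx" (3x3 intrinsics, pixels), "view" (4x4, takes a point from world to camera coordinates). Camera axes: x right, y down, z forward; pixel columns grow to the right and rows downward; lengths in m; the calibration is good to about 2 mm. A picture is of the moment at which its call begins. There is no depth.
A pose or a line that the arm cannot do raises env.MotionError and nothing moves.
- job.hand_in(): hands the job in; it is judged then, once.
The state is a dict: "clock": time; "joints": joint angles; "qvel": joint speeds; "joint_efforts": joint torques, N m; "position": TCP position; "ee_rot": TCP orientation; "contact_force": force on the tool from outside, world axes, zero at the start; "ft_torque": the same for the moment, N m; "finger_gap": opening from 0.0 (shut) to 1.0 (fully open); "gripper_force": force on a finger pad.
Only numpy, scipy, OpenCV 4.12 (cv2) and the standard library are available. Lean on these libraries where they do the work, as an engineer would, in place of code of your own. Each camera call takes 0.05 s, during which the arm holds its last target. There are 200 camera calls.

### The job

The trimmer's water stop valve sits in the small bench vice with fresh packing in its gland. With the fingers, run the gland nut down clockwise until it is just finger-tight on the packing; then give it a quarter turn more, and no further, with the large ring spanner, eased on without forcing it. Finally lay the spanner flat on the worktop clear of the vice, and leave the other things where they are.

Things in the scene. Friction and masses are not known exactly. Their poses are not given: they have to be found in the camera images.
- valve: small grey bench vice (base 94 x 100 mm, fixed; screw and T-bar reach 77 mm to its -x at a height of 33 mm) with the brass stop valve in its jaws. Origin on the worktop on the valve's upright axis, z up. Ports stick out 50 mm to +-y, top at 54 mm; bonnet under the nut 30 mm across. A bare steel spindle, 10 mm thick, runs up the axis through the nut to 119 mm above the worktop
- gland_nut: brass gland nut. Origin on the valve's axis at the underside of its round collar, about 79 mm above the worktop, z up. Collar 39 mm in diameter, 3 mm high; on it the hexagon, 30 mm across flats, from 3 to 21 mm above the origin, chamfered at the top. Two flats face +-y of this frame. Turns about z; right-hand thread, 2 mm a turn: clockwise from above (yaw falling) tightens
- nut_center (a point): centre of the nut's hexagon. The nut runs freely (0.12 N m) for 69 to 189 degrees until it meets the packing; where is felt, not seen. Over the next 7 to 10 degrees the torque climbs by 0.6 to 0.75 N m, then stays there while the packing yields, and stays compressed. Finger-tight is 0.2 to 0.5 N m above the free run. Backing off takes only 0.12 N m and loosens the nut
- packing: packing ring inside the gland, hidden under the nut. Origin at its top face on the valve's axis, about 64 mm above the worktop, 0.4 mm more or less (fresh packing never fills the gland quite alike). Once the nut bears, it pushes the packing down 2 mm a turn, so a quarter turn compresses it 0.5 mm
- spanner: large steel ring spanner, 215 mm long, 0.22 kg, greased jaws. Origin at the underside of its ring, on the ring's axis; handle to its -x, 14 mm wide, 11 mm high, tail 190 mm from the origin. Ring 50 mm across, 14 mm high, with a six-sided hole 32 mm across flats, two flats facing +-y: on the nut it has 1 mm of room all round and 7 degrees of play either way, and comes to rest on the nut's collar
- spanner_ring (a point): centre of the spanner's ring, half-way up (7 mm above its underside)
- spanner_grip (a point): where to hold the spanner: on its handle near the balance point, 75 mm from the ring's centre, half-way up
- small_spanner: a smaller ring spanner, 140 mm long, hole 19 mm across flats, ring 33 mm across and 10 mm high, handle to its -x; does not fit the nut. Leave alone. Origin at the underside of its ring
- handwheel_center (a point): the valve's grey handwheel, taken off, 60 mm in diameter, 16 mm high, lying on the worktop; the point is its centre. Leave alone
- tweezers: steel tweezers, 16 x 136 x 9 mm, lying along their y; origin under the middle. Leave alone
- wax_jar: brown jar with a white lid, 52 mm in diameter, 48 mm high; origin under its centre. Leave alone

How it is judged:
On the way, in this order (a step that is already met when the one before it is completed fails the run):
1. the fingers have run the gland nut down until it bears on the packing (over 1.5 N), which is compressed by no more than a twelfth of a turn (0.17 mm), and have let go of it (contact force between gland_nut and valve above 1.5 N and distance of packing from where it was at the start of the episode below 0.00017 m and contact force between the fingers and gland_nut below 0.1 N), for 0.2 s.
2. with the large ring spanner on it, the nut has been turned a further quarter turn (at least 65 degrees past first bearing) (distance of packing from where it was at the start of the episode above 0.00036 m and contact force between spanner and gland_nut above 0.5 N), for 0.1 s.
At the end, for the whole second after the job is handed in: the nut has compressed the packing by a quarter turn of its thread (0.36 to 0.75 mm, that is 65 to 135 degrees past first bearing on it, finger-tightening included) and still bears on it; the large spanner lies flat and still on the worktop, ring and handle at least 90 mm from the valve's axis (distance of packing from where it was at the start of the episode between 0.00036 and 0.00075 m and contact force between gland_nut and valve above 1.5 N and height (world z) of each of spanner_ring, spanner_grip below 0.012 m and horizontal distance between each of spanner_ring, spanner_grip and valve above 0.09 m and linear speed of spanner below 0.02 m/s and angular speed of spanner below 0.2 rad/s); the robot touches nothing.
It fails at once if the nut was driven past finger-tight (packing compressed by more than 30 degrees of turn) with the fingers (contact force between the fingers and gland_nut above 0.5 N and distance of packing from where it was at the start of the episode above 0.00017 m).
It fails at once if the nut was over-tightened: packing compressed by more than 135 degrees of turn (distance of packing from where it was at the start of the episode above 0.00075 m).
It fails at once if the spanner was jammed or forced against the nut or valve with more than 220 N (the turn itself takes about 120 N) (contact force between spanner and valve above 220 N).
It fails at once if a bystander was moved by more than 30 mm (distance of any of small_spanner, handwheel_center, tweezers, wax_jar from where it was at the start of the episode above 0.03 m).
It also fails if it takes over 72 s, if anything falls off the work surface, if the arm or the gripper's body presses on something with over 40 N, if the wrist force passes 120 N, or if a joint passes its speed limit or range.

## Working session

There is one attempt and no reset: what is moved stays moved. The work goes in short steps, each a Python script; the robot and the scene stay as the last script left them, time stands still between calls to the robot, and variables do not carry over. Pictures are saved under pics/ and viewed, at most 10 in all, crops included, and the job is handed in when it is done.

```bash
mkdir -p pics; python3 - <<'E'
from bench import env, kinematics, monitor, eyes, job
import cv2, numpy as np, pickle
d={}
for n in ("scene","side","wrist"):
    f=eyes.grab_frame(n); d[n]=f; cv2.imwrite(f"pics/{n}0.png",f["frame"][:,:,::-1])
    T=np.linalg.inv(f["view"]); print(n,T[:3,3].round(3),T[:3,2].round(2),f["mtx"][0,0].round(1))
pickle.dump(d,open("d0.pkl","wb"))
s=monitor.sense(); print(s["clock"],s["contact_force"],s["ft_torque"],env.hold_point_z)
E
```

```text
scene [ 0.227 -0.784  0.543] [ 0.39  0.77 -0.51] 491.6
side [ 0.487 -0.928  0.614] [ 0.1   0.83 -0.55] 476.4
wrist [ 0.268 -0.459  0.372] [-0.3  -0.12 -0.95] 342.0
0.15 [-0.24029088 -0.7326918  -0.34804216] [-0.00361686  0.00628402 -0.03502293] 0.0187
```

View pics/scene0.png

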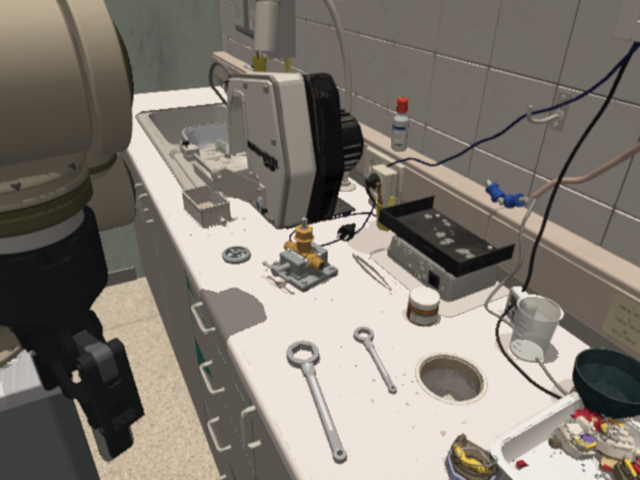

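View pics/side0.png

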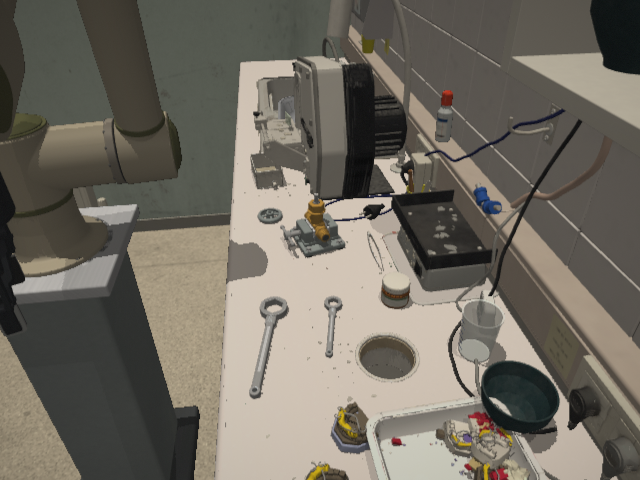

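The scene view shows the large spanner's ring at (303,354) and its tail at (340,455), with the nut near (304,232). In the side view the ring is at (273,308), the tail at (256,390) and the nut near (315,208). Next I'll refine these with masks and cast rays.

```bash
cat > h.py <<'E'
import numpy as np, cv2
def ray(f,p):
    T=np.linalg.inv(f["view"]); d=T[:3,:3]@np.linalg.solve(f["mtx"],[p[0],p[1],1.]); return T[:3,3],d/np.linalg.norm(d)
def plane(f,p,z):
    o,d=ray(f,p); return o+d*(z-o[2])/d[2]
def tri(fs,ps):
    A=np.zeros((3,3));b=np.zeros(3)
    for f,p in zip(fs,ps):
        o,d=ray(f,p);M=np.eye(3)-np.outer(d,d);A+=M;b+=M@o
    return np.linalg.solve(A,b)
def pix(f,P):
    c=f["view"][:3,:3]@P+f["view"][:3,3]; q=f["mtx"]@c; return q[:2]/q[2]
E
python3 - <<'E'
import pickle,cv2,numpy as np
from h import *
d=pickle.load(open("d0.pkl","rb")); S,D=d["scene"],d["side"]
for n,pts in (("scene",dict(ring=(303,354),tail=(340,456),sring=(364,334),stail=(391,388),wheel=(237,254),jar=(423,292),hole=(451,378))),("side",dict(ring=(273,308),tail=(256,391),sring=(333,301),stail=(330,354),wheel=(270,215),jar=(396,275),hole=(388,358)))):
    for k,p in pts.items(): print(n,k,plane(d[n],p,{'ring':.014,'tail':.011,'jar':.048,'wheel':.016}.get(k,.01 if k!='hole' else 0)).round(3))
for n,(x,y) in (("scene",(304,240)),("side",(317,218))):
    im=d[n]["frame"]; h=cv2.cvtColor(im,cv2.COLOR_RGB2HSV)
    m=cv2.inRange(h,(8,110,60),(25,255,255)); r=np.zeros_like(m); r[y-45:y+45,x-45:x+45]=255; m&=r
    for v in range(y-30,y+40,2):
        c=np.flatnonzero(m[v]); 
        if len(c): print(n,v,c.min(),c.max())
a=[cv2.resize(d[n]["frame"][y-50:y+50,x-60:x+60],None,fx=3.3,fy=4,interpolation=cv2.INTER_CUBIC) for n,x,y in(("scene",304,245),("side",317,225))]
cv2.imwrite("pics/crop0.png",np.hstack(a)[:,:,::-1])
E
```

```text
scene ring [ 0.474 -0.284  0.014]
scene tail [ 0.438 -0.46   0.011]
scene sring [ 0.584 -0.282  0.01 ]
scene stail [ 0.558 -0.396  0.01 ]
scene wheel [0.478 0.029 0.016]
scene jar [ 0.706 -0.271  0.048]
scene hole [ 0.655 -0.412  0.   ]
side ring [ 0.474 -0.282  0.014]
side tail [ 0.441 -0.456  0.011]
side sring [ 0.585 -0.275  0.01 ]
side stail [ 0.561 -0.399  0.01 ]
side wheel [0.48  0.033 0.016]
side jar [ 0.705 -0.262  0.048]
side hole [ 0.656 -0.412  0.   ]
scene 226 296 308
scene 228 297 311
scene 230 296 311
scene 232 297 310
scene 234 296 311
scene 236 295 312
scene 238 295 312
scene 240 297 310
scene 242 286 309
scene 244 285 309
scene 246 285 310
scene 248 285 310
scene 250 294 313
scene 252 297 313
scene 254 300 316
scene 256 304 318
scene 258 307 320
scene 260 308 323
scene 262 308 324
scene 264 308 320
scene 266 309 318
scene 268 311 318
side 200 311 321
side 202 309 323
side 204 309 323
side 206 309 323
side 208 309 323
side 210 308 324
side 212 307 323
side 214 305 322
side 216 305 322
side 218 307 322
side 220 309 322
side 222 310 323
side 224 312 324
side 226 313 324
side 228 314 325
side 230 316 327
side 232 315 328
side 234 315 329
side 236 317 329
side 238 319 322
side 240 322 323
```

View pics/crop0.png

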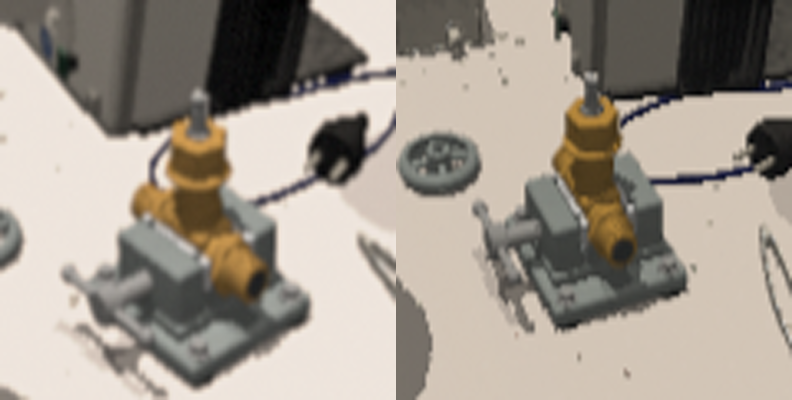

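The crops show the nut's hexagon centred near scene (303.5,231) and side (316,206). The grinder body stands just behind it. I'll triangulate both and check ik options.

```bash
cat >> h.py <<'E'
from scipy.spatial.transform import Rotation as R
def down(yaw):  # tool z down, tool x axis at angle yaw in the world
    return (R.from_euler('z',yaw)*R.from_euler('x',np.pi)).as_quat()
E
python3 - <<'E'
import pickle,cv2,numpy as np
from h import *
from bench import env,kinematics,monitor,eyes
d=pickle.load(open("d0.pkl","rb")); S,D=d["scene"],d["side"]
N=tri((S,D),((303.7,231.5),(316,206))); print("nut",N.round(4), pix(S,N),pix(D,N), plane(S,(303.7,231.5),.091).round(3),plane(D,(316,206),.091).round(3))
sp=tri((S,D),((304.5,218.5),(316.5,194))); print("spindle top",sp.round(3))
print("grinder corner",tri((S,D),((277,229),(311,199))).round(3),plane(S,(277,229),0).round(3),plane(S,(355,213),0).round(3))
s=monitor.sense(); Rt=R.from_quat(s["ee_rot"]); print("tool yaw",np.degrees(np.arctan2(*Rt.as_matrix()[[1,0],0])))
T=np.linalg.inv(d["wrist"]["view"]); print("cam in tool",Rt.inv().apply(T[:3,3]-s["position"]).round(3),Rt.inv().apply(T[:3,2]).round(2))
for y in range(-180,180,30):
    q=kinematics.ik([N[0],N[1],.085],down(np.radians(y))); print(y, None if q is None else np.round(q,2))
E
```

```text
nut [ 0.5783 -0.0708  0.0944] [303.6913791  231.45192201] [316.00108915 206.04298405] [ 0.581 -0.066  0.091] [ 0.579 -0.065  0.091]
spindle top [ 0.58  -0.07   0.122]
grinder corner [0.581 0.064 0.032] [0.603 0.115 0.   ] [0.804 0.108 0.   ]
tool yaw 21.41787594069501
cam in tool [ 0.082  0.    -0.141] [-0.32  0.    0.95]
-180 [-0.32  0.58  1.49  0.    1.06 -1.89]
-150 [-0.32  0.58  1.49  0.    1.06 -2.42]
-120 None
-90 [-0.32  0.58  1.49 -0.    1.06  2.82]
-60 [-0.32  0.58  1.49 -0.    1.06  2.3 ]
-30 [-0.32  0.58  1.49 -0.    1.06  1.77]
0 [-0.32  0.58  1.49 -0.    1.06  1.25]
30 [-0.32  0.58  1.49 -0.    1.06  0.72]
60 [-0.32  0.58  1.49 -0.    1.06  0.2 ]
90 [-0.32  0.58  1.49  0.    1.06 -0.32]
120 [-0.32  0.58  1.49  0.    1.06 -0.85]
150 [-0.32  0.58  1.49  0.    1.06 -1.37]
```

```bash
python3 - <<'E'
from h import *
from bench import env,kinematics,monitor,eyes
import pickle
env.reach([.580,-.067,.20],down(np.pi))
f=eyes.grab_frame("wrist"); pickle.dump(f,open("w1.pkl","wb"))
s=monitor.sense(); print(s["clock"],s["position"],s["joints"].round(2) if hasattr(s["joints"],"round") else s["joints"],s["contact_force"],s["ft_torque"])
print(pix(f,np.array([.580,-.067,.1])))
u,v=pix(f,np.array([.580,-.067,.1])).astype(int)
c=f["frame"][max(0,v-80):v+80,max(0,u-100):u+100]; print(u,v,c.shape)
cv2.imwrite("pics/w1.png",cv2.resize(c,None,fx=4,fy=3.75,interpolation=cv2.INTER_CUBIC)[:,:,::-1])
E
```

```text
2.2667 [ 0.57991405 -0.06779899  0.20004554] [-0.32  0.47  1.36 -0.    1.32 -1.89] [-0.93892763 -0.32484531  0.80227593] [-0.03759174  0.03234167 -0.02114893]
[317.50582232 235.89493368]
317 235 (160, 200, 3)
```

View pics/w1.png

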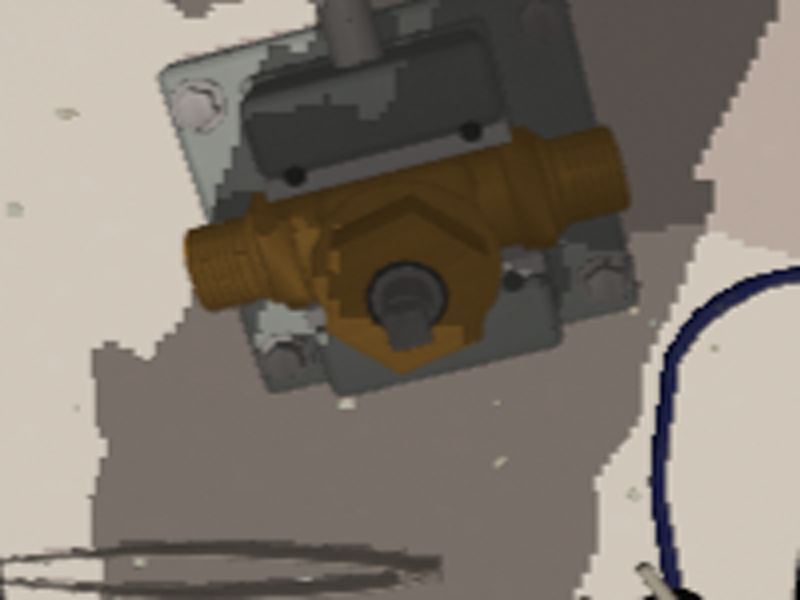

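The crop shows the hexagon's outline with one vertex at the top (410,195) and one at the bottom (405,370), and the spindle at (407,298). Two flats are nearly vertical in the image. I'll cast the vertices onto the nut's top plane.

```bash
python3 - <<'E'
from h import *
import pickle
f=pickle.load(open("w1.pkl","rb"))
cr=lambda x,y:(217+(x+.5)/4-.5,155+(y+.5)/3.75-.5)
V=[(411,195),(497,249),(485,335),(404,371),(328,322),(335,232)]
P=np.array([plane(f,cr(*p),.098) for p in V])[:,:2]
c=P.mean(0); print(P.round(4)); print(c, np.linalg.norm(P-c,axis=1).round(4), (np.degrees(np.arctan2(*(P-c).T[::-1]))%60).round(1))
print("hole",plane(f,cr(407,296),.1), "spindle top", plane(f,cr(411,338),.119))
# hue mask outline
h=cv2.cvtColor(f["frame"],cv2.COLOR_RGB2HSV); 
for p in [(410,215),(410,250),(450,290),(360,290),(420,355),(350,345),(290,200),(400,170)]:
    u,v=np.round(cr(*p)).astype(int); print(p,h[v,u])
for a,b in((-14,0),): pass
E
```

```text
[[ 0.5581 -0.0656]
 [ 0.5691 -0.0497]
 [ 0.5872 -0.0516]
 [ 0.5949 -0.0669]
 [ 0.5843 -0.0812]
 [ 0.5656 -0.0796]]
[ 0.57653552 -0.06577716] [0.0184 0.0177 0.0177 0.0184 0.0173 0.0177] [59.5 54.9 53.2 56.5 56.8 51.6]
hole [ 0.57817324 -0.06635403  0.1       ] spindle top [ 0.58000713 -0.06576204  0.119     ]
(410, 215) [ 17 171  73]
(410, 250) [ 18 172  74]
(450, 290) [ 18 163  64]
(360, 290) [ 18 173  68]
(420, 355) [ 18 175  99]
(350, 345) [18 71 83]
(290, 200) [ 17 183  60]
(400, 170) [ 18 141  58]
```

```bash
python3 - <<'E'
from h import *
from bench import env,kinematics,monitor,eyes
def p(t):
    s=monitor.sense(); print(t,round(s["clock"],2),np.round(s["position"],4),np.round(s["contact_force"],1),np.round(s["ft_torque"],3),round(s["finger_gap"],3),s["gripper_force"])
X,Y=.578,-.066; yaw=np.radians(175.4)
env.reach([X,Y,.15],down(yaw)); p("above")
print(env.movel([X,Y,.084],velocity=.08,guard=8)); p("down")
env.close_gripper(effort=60); p("closed")
env.hold(.2); p("held")
f=eyes.grab_frame("wrist"); cv2.imwrite("pics/w2.png",f["frame"][:,:,::-1])
E
```

```text
above 2.58 [ 0.5776 -0.0663  0.1499] [-0.2 -0.4  0.9] [ 0.042 -0.033  0.018] 1.0 0.0
False
down 3.56 [ 0.5783 -0.0661  0.0845] [0.9 0.2 0.1] [ 0.029  0.042 -0.019] 0.993 0.0
closed 4.11 [ 0.5781 -0.0661  0.0844] [-2.3 -0.2  5. ] [-0.055  0.347  0.134] 0.335 59.43700644071214
held 4.31 [ 0.5781 -0.0661  0.0844] [-2.4 -0.1  5.3] [-0.069  0.339  0.1  ] 0.333 59.55697622921434
```

View pics/w2.png

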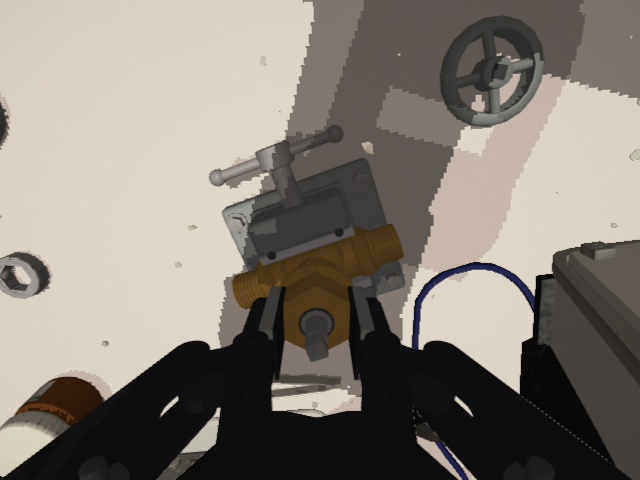

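The pads sit flush on the flats, and the gap of 0.333 (about 28 mm) fits a 30 mm nut. Now I'll turn it down while watching the torque.

```bash
python3 - <<'E'
from h import *
from bench import env,kinematics,monitor,eyes
X,Y,Z0,Y0=.578,-.066,.0845,175.4
def turn(a):
    q=kinematics.ik([X,Y,Z0-a/360*.002],down(np.radians(Y0-a))); env.set_joints(q)
    s=monitor.sense(); return s
log=[];a=0;free=None;stop=False
while a<212:
    a+=20 if a<60 else 4
    s=turn(a); tz=s["ft_torque"][2]; log.append((a,round(tz,3)))
    if a<=60: print(a,round(s["clock"],2),round(tz,3),np.round(s["contact_force"],1))
    else:
        free=np.median([t for x,t in log if 40<=x][:6])
        if tz-free>.28: stop=True;break
print(log[3:],free,stop)
s=monitor.sense(); print(s["clock"],s["finger_gap"],np.round(s["contact_force"],1),np.round(s["ft_torque"],3),R.from_quat(s["ee_rot"]).as_matrix()[:2,0],s["joints"])
E
```

```text
20 4.78 -0.162 [0.8 1.8 1.5]
40 5.21 -0.145 [3.1 4.8 0.4]
60 5.63 -0.128 [ 4.6  6.7 -0.9]
[(64, np.float64(-0.127)), (68, np.float64(-0.144)), (72, np.float64(-0.137)), (76, np.float64(-0.112)), (80, np.float64(-0.128)), (84, np.float64(-0.16)), (88, np.float64(-0.061)), (92, np.float64(-0.102)), (96, np.float64(-0.105)), (100, np.float64(-0.1)), (104, np.float64(-0.11)), (108, np.float64(0.005)), (112, np.float64(0.396))] -0.1325 True
8.8833 0.3352376623620936 [11.1  5.8 -3.8] [ 1.232 -1.825  0.396] [0.44186035 0.89707922] [-0.31364936  0.58522852  1.49508465  0.00266739  1.05722755  0.14272362]
```

```bash
cat >> h.py <<'E'
def p(t):
    from bench import monitor
    s=monitor.sense(); m=R.from_quat(s["ee_rot"]).as_matrix(); print(t,round(s["clock"],2),np.round(s["position"],4),"yaw",np.degrees(np.arctan2(m[1,0],m[0,0])).round(2),np.round(s["contact_force"],1),np.round(s["ft_torque"],3),round(s["finger_gap"],3),round(s["gripper_force"],1)); return s
E
python3 - <<'E'
from h import *
from bench import env,kinematics,monitor,eyes
env.release(); p("rel"); env.hold(.25)
env.movel([.578,-.066,.2],velocity=.15); p("up")
yaw=np.radians(79); d=np.array([np.cos(yaw),np.sin(yaw)]); g=np.array([.474,-.283])-.075*d
env.reach([*g,.10],down(yaw)); p("over")
print(env.movel([*g,.004],velocity=.1,guard=10)); p("down")
env.close_gripper(effort=100); p("grip")
env.movel([*g,.2],velocity=.15); p("lift")
y2=np.radians(63.5); t=np.array([.578,-.066])-.075*np.array([np.cos(y2),np.sin(y2)])
env.reach([*t,.16],down(y2)); env.hold(.2); p("nut")
f=eyes.grab_frame("wrist"); cv2.imwrite("pics/w3.png",f["frame"][:,:,::-1])
import pickle; pickle.dump(f,open("w3.pkl","wb"))
E
```

```text
rel 9.47 [ 0.578  -0.0661  0.0839] yaw 63.42 [-0.6 -0.1  0.2] [-0.049 -0.018  0.008] 1.001 0.0
up 10.65 [ 0.5776 -0.0659  0.199 ] yaw 63.4 [-0.4  0.4 -0.3] [ 0.011 -0.021  0.011] 1.002 0.0
over 11.9 [ 0.4603 -0.356   0.1002] yaw 79.04 [0.1 0.1 0.6] [-0.004  0.012  0.007] 1.0 0.0
False
down 13.01 [ 0.46   -0.3569  0.0046] yaw 79.0 [ 0.4 -0.5  0. ] [ 0.023 -0.04   0.016] 0.997 0.0
grip 13.68 [ 0.4598 -0.3567  0.0044] yaw 79.0 [-0.8  1.   5.1] [ 0.294  0.204 -0.022] 0.127 98.4
lift 15.14 [ 0.4594 -0.3564  0.1991] yaw 79.0 [ 0.8 -0.3 -1.5] [-0.056  0.027 -0.016] 0.12 98.0
nut 16.3 [ 0.5444 -0.1343  0.1601] yaw 63.42 [-0.4 -0.5 -1.9] [-0.013 -0.004 -0.026] 0.123 98.0
```

View pics/w3.png

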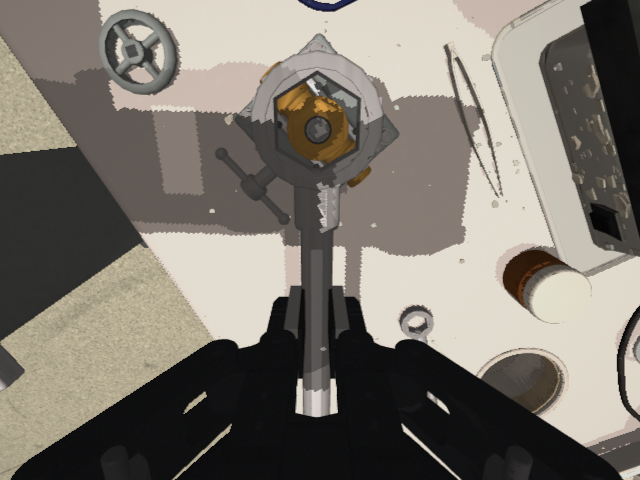

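The view looks straight through the ring: its hole is centred near (318,119) and the spindle and nut below near (318,128). I'll take an enlarged crop for the exact offset.

```bash
python3 - <<'E'
from h import *
import pickle
f=pickle.load(open("w3.pkl","rb"))
c=f["frame"][64:184,258:378]
c=cv2.convertScaleAbs(cv2.resize(c,None,fx=5,fy=5,interpolation=cv2.INTER_CUBIC),alpha=1.5)
cv2.imwrite("pics/w3c.png",c[:,:,::-1])
E
```

```text
(no output)
```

View pics/w3c.png

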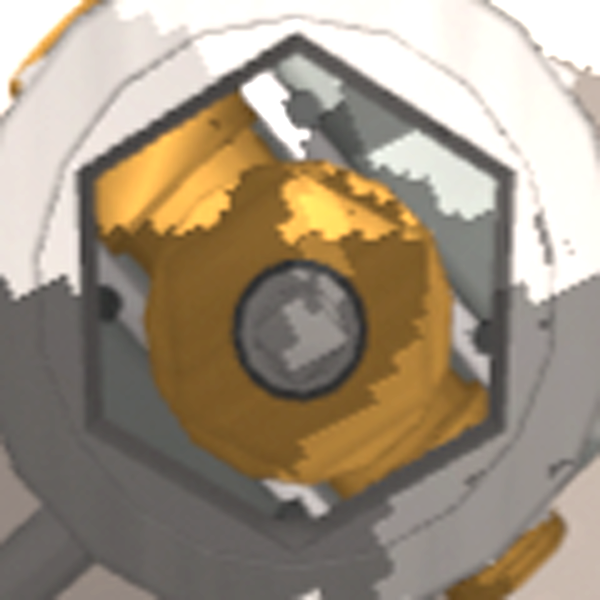

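The crop shows the hole's rim vertices at (297,35), (515,172), (503,432), (297,548), (85,430) and (78,175). The spindle is at (302,330) and the collar spans x 145–450, y 160–482.

```bash
python3 - <<'E'
from h import *
import pickle
f=pickle.load(open("w3.pkl","rb"))
cr=lambda x,y:(258+(x+.5)/5-.5,64+(y+.5)/5-.5)
V=[(297,35),(515,172),(503,432),(297,548),(85,430),(78,175)]
P=np.array([plane(f,cr(*p),.1697) for p in V])[:,:2]
c=P.mean(0); print("ring",c,np.linalg.norm(P-c,axis=1).round(4),(np.degrees(np.arctan2(*(P-c).T[::-1]))%60).round(1))
for z,pt in((.119,(302,330)),(.1,(300,330)),(.08,(298,321))): print(z,plane(f,cr(*pt),z)[:2])
E
```

```text
ring [ 0.58036729 -0.0627862 ] [0.0179 0.0181 0.018  0.0177 0.0181 0.0179] [3.2 3.4 3.1 3.8 3.  3.9]
0.119 [ 0.57959043 -0.06597758]
0.1 [ 0.57924424 -0.06639897]
0.08 [ 0.57932492 -0.06587669]
```

```bash
python3 - <<'E'
from h import *
from bench import env,kinematics,monitor,eyes
x,y=.5434,-.1376
print(env.movel([x,y,.110],velocity=.08,guard=8)); p("pre")
print(env.movel([x,y,.0868],velocity=.03,guard=6)); p("on")
E
```

```text
False
pre 17.12 [ 0.5437 -0.1377  0.1104] yaw 63.5 [ 0.5  0.4 -2.4] [-0.018  0.033  0.003] 0.119 98.0
False
on 18.05 [ 0.5435 -0.1376  0.087 ] yaw 63.5 [ 0.4  0.4 -2.3] [-0.082  0.077 -0.034] 0.125 98.1
```

```bash
cat > turn.py <<'E'
from h import *
from bench import env,kinematics,monitor,eyes
def arc(a0,a1,C,r,step=4):
    for a in np.append(np.arange(a0-step,a1,-step),a1):
        d=np.array([np.cos(np.radians(a)),np.sin(np.radians(a))])
        q=kinematics.ik([*(np.array(C)-r*d),.0868-.0005*(63.5-a)/90],down(np.radians(a))); env.set_joints(q)
        s=monitor.sense(); F=np.array(s["contact_force"]); t=np.array([-d[1],d[0]])
        M=s["ft_torque"][2]-r*(F[:2]@t)  # nut's moment on spanner about the axis, approx.
        print(int(a),round(s["clock"],1),"Fr",(F[:2]@d).round(1),"Ft",(F[:2]@t).round(1),"Fz",F[2].round(1),"tz",s["ft_torque"][2].round(2),"M",M.round(2))
        if np.linalg.norm(F)>35: print("STOP"); break
E
python3 - <<'E'
from turn import *
arc(63.5,35.5,(.5787,-.066),.0798)
p("x")
E
```

```text
59 18.3 Fr -1.3 Ft -1.2 Fz -2.1 tz -0.14 M -0.04
55 18.6 Fr -2.5 Ft -1.8 Fz -1.4 tz -0.08 M 0.06
51 18.8 Fr -2.5 Ft -4.7 Fz -2.3 tz 0.01 M 0.39
47 19.1 Fr -3.2 Ft -5.3 Fz -2.6 tz 0.04 M 0.47
43 19.3 Fr -2.8 Ft -5.7 Fz -2.0 tz 0.07 M 0.52
39 19.6 Fr -2.1 Ft -5.8 Fz -2.0 tz 0.1 M 0.56
35 19.8 Fr -3.9 Ft -6.8 Fz -1.6 tz 0.06 M 0.6
x 19.8 [ 0.5143 -0.1131  0.087 ] yaw 35.71 [ 0.8 -7.8 -1.6] [-1.044 -0.126  0.062] 0.121 98.3
```

```bash
python3 - <<'E'
from turn import *
arc(35.5,-33,(.5787,-.066),.0798)
p("x")
E
```

```text
31 20.1 Fr -3.3 Ft -6.4 Fz -2.1 tz 0.01 M 0.53
27 20.3 Fr -3.2 Ft -5.7 Fz -1.7 tz 0.06 M 0.52
23 20.6 Fr -3.1 Ft -6.4 Fz -1.6 tz 0.05 M 0.56
19 20.8 Fr -3.0 Ft -5.6 Fz -0.8 tz 0.03 M 0.48
15 21.1 Fr -2.3 Ft -5.5 Fz -2.0 tz 0.03 M 0.46
11 21.3 Fr -1.9 Ft -6.0 Fz -0.6 tz 0.02 M 0.49
7 21.6 Fr -2.0 Ft -6.6 Fz -0.4 tz -0.0 M 0.53
3 21.8 Fr -1.0 Ft -7.3 Fz -0.5 tz -0.0 M 0.58
0 22.1 Fr -1.3 Ft -6.4 Fz -0.5 tz 0.04 M 0.55
-4 22.3 Fr -1.3 Ft -6.6 Fz 0.0 tz 0.06 M 0.59
-8 22.6 Fr -0.5 Ft -6.1 Fz 0.3 tz 0.03 M 0.51
-12 22.8 Fr 0.3 Ft -5.6 Fz -0.6 tz 0.02 M 0.47
-16 23.1 Fr -0.3 Ft -6.0 Fz 0.3 tz 0.06 M 0.54
-20 23.3 Fr 0.8 Ft -5.5 Fz -0.4 tz 0.06 M 0.49
-24 23.6 Fr 0.7 Ft -6.8 Fz -0.5 tz 0.06 M 0.6
-28 23.8 Fr 1.8 Ft -6.3 Fz -0.3 tz 0.04 M 0.54
-32 24.1 Fr 0.9 Ft -5.8 Fz 0.2 tz 0.04 M 0.51
-33 24.3 Fr 1.6 Ft -7.6 Fz -0.4 tz 0.16 M 0.76
x 24.3 [ 0.5116 -0.0231  0.0863] yaw -32.6 [-2.8 -7.2 -0.4] [-1.12   0.339  0.157] 0.123 98.5
```

```bash
python3 - <<'E'
from turn import *
env.hold(.2); p("held")
a=np.radians(-27); d=np.array([np.cos(a),np.sin(a)]); t=np.array([.5787,-.066])-.0798*d
env.set_joints(kinematics.ik([*t,.0865],down(a))); p("back")
print(env.movel([*t,.17],velocity=.08,guard=12)); p("up")
f=eyes.grab_frame("wrist"); 
c=f["frame"][54:204,238:398]
cv2.imwrite("pics/w4.png",cv2.convertScaleAbs(cv2.resize(c,None,fx=4,fy=4,interpolation=cv2.INTER_CUBIC),alpha=1.5)[:,:,::-1])
E
```

```text
held 24.5 [ 0.5116 -0.0231  0.0863] yaw -32.6 [-3.6 -6.6 -0.7] [-1.129  0.314  0.151] 0.122 98.5
back 24.75 [ 0.5077 -0.0298  0.0865] yaw -26.83 [ 0.9 -2.1 -1.9] [-0.347 -0.096 -0.068] 0.125 98.4
False
up 25.94 [ 0.5073 -0.0297  0.1694] yaw -27.0 [ 0.1 -0.2 -2.8] [0.03  0.141 0.026] 0.124 98.5
```

View pics/w4.png

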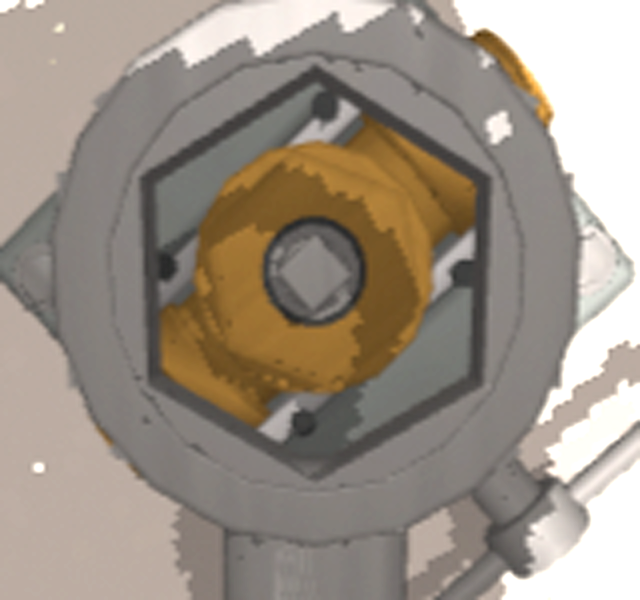

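The spanner came off freely and the nut's hexagon is about in line with the hole, as it should be at -26 degrees. Next I'll put the spanner down.

```bash
python3 - <<'E'
from turn import *
y=np.radians(79); g=[.4597,-.3566]
env.movel([.5073,-.0297,.2],velocity=.1)
env.reach([*g,.2],down(y)); env.movel([*g,.03],velocity=.15); p("low")
print(env.movel([*g,.0040],velocity=.03,guard=5)); p("down")
env.release(); p("rel"); env.movel([*g,.22],velocity=.15); env.hold(.3); p("up")
f=eyes.grab_frame("scene"); cv2.imwrite("pics/s5.png",f["frame"][:,:,::-1])
E
```

```text
low 29.8 [ 0.4601 -0.357   0.0309] yaw 79.0 [ 0.  -0.8 -1.7] [-0.036 -0.02  -0.03 ] 0.122 98.5
True
down 30.62 [ 0.4595 -0.3564  0.0044] yaw 79.01 [-0.5  0.   4.3] [0.062 0.136 0.031] 0.12 99.4
rel 31.33 [ 0.459  -0.3559  0.0036] yaw 79.0 [-0.3  0.2  0.4] [0.07  0.022 0.007] 1.0 0.0
up 33.23 [ 0.4597 -0.3566  0.2198] yaw 79.0 [ 0.5 -1.1 -0.8] [ 0.016  0.006 -0.   ] 1.0 0.0
```

View pics/s5.png

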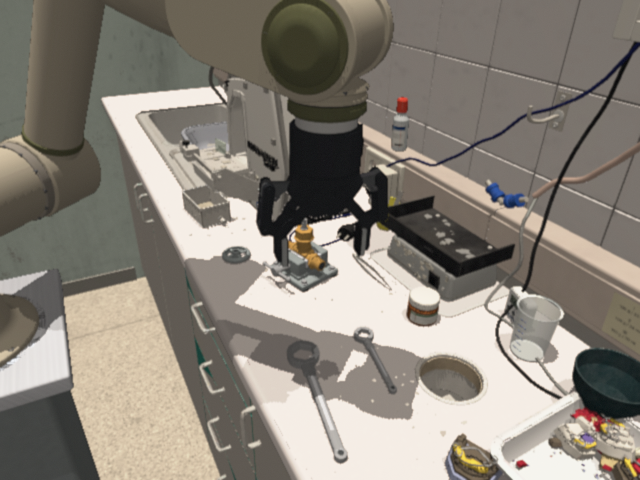

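The spanner lies flat where it started, with its ring at (303,354). The bystanders haven't moved and the arm is clear of everything.

```bash
python3 -c "
from bench import job
print(job.hand_in())"
```

```text
the job is handed in; nothing more can be done
None
```

I ran the gland nut down finger-tight, turned it about 88° further with the large spanner (roughly 93° past first bearing, estimated from arm angles and felt torque), laid the spanner flat back where it started, and handed the job in; no verdict was returned.

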